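# Snap the splined cog onto the keyed hub

## Task

One of the two toothed wheels in the black foam tray, the one with a square boss and a splined bore, belongs on the keyed hub of the gear stand. The foam lets you hold it only by one pair of flats and the stand's posts only by the other, so lift it out, set it down flat on the desk and let go, then take it again the other way. Turn it so the wide master groove finds the wide spline, push it down fully home until both spring catches click over its toothed rim, and let go; leave the other wheel, the screwdriver, the eraser and the mug alone.

Things in the scene. Friction and masses are not known exactly. Their poses are not given: they have to be found in the camera images.
- cog_center (a point): Centre (half-way up, on the bore axis) of the loose aluminium splined cog, 36 mm high, about 180 g, z up. Below: toothed disc 62 mm across the tips, 12 mm thick. On it a square boss 24 mm high, 50 mm across flats that look along +-x and +-y (each 36 mm long). It starts in either bay of the tray, +x along the tray's +y: foam hides the +-x flats, the +-y flats can be gripped.
- master_groove (a point): On the cog: middle of the wide master groove in the bore wall, 18 mm along the cog's +x from its centre. The through bore is 24.6 mm across the lands, 37 mm across its six grooves, which lie 60 degrees apart; the master is 62 degrees wide, the others 26.
- wheel_center (a point): Centre (half-way up) of the other wheel, to be left in its bay: same aluminium toothed disc, but a round boss 48 mm across and a plain round bore of 28 mm. Loose, 180 g.
- tray: Black foam tray, fixed; origin on the desk under its centre. Base 130 (x) by 168 (y) by 8 mm; three foam walls along x, 90 mm long, 12 mm thick, to 44 mm above the desk, at y = -78, 0, +78 mm. Two bays 66 mm wide at y = +-39 mm between them, open above and at both x ends. Cog and wheel stand in them on the 8 mm base.
- hub_seat (a point): Centre of the shoulder (48 mm across) on which the cog seats, on the fixed upright hub's axis, 40 mm above the desk; z up, master spline along +x. Core 22 mm, six splines 34 mm across (play in the cog 1.3 mm, 5 degrees each way) up to 26 mm above the shoulder, then a plain taper to 35 mm. Seated, the cog's centre is 18 mm above this point and its +x agrees with this +x.
- stand: Gear stand, fixed; origin on the desk under the hub axis, x and y as hub_seat. Grey base 130 (x) by 150 (y) by 12 mm. One grey post at +y and one at -y, 26 mm wide along x, from 34 to 58 mm off the axis, 88 mm high: no room for fingers on the y sides, the +x and -x sides are open. The desk between stand and tray, straight ahead of the robot (x about 470 mm, y 0), is clear.
- catch_left (a joint): Spring catch in the +y post, m: 0 = sprung out, up to 0.006 = pushed back. Steel nose 12 mm wide, tip 27.5 mm off the hub axis, flat underside 13.5 mm and top of its slope 26 mm above hub_seat. The rim of the descending cog pushes it back; passing both catches takes about 10 N downward. With the cog home it springs back to 0 over the toothed disc.
- catch_right (a joint): The same catch, mirrored, in the -y post.
- screwdriver: Screwdriver 150 mm long lying on the desk, to be left alone.
- eraser: Board eraser, 50 x 110 x 32 mm, lying on the desk, to be left alone.
- mug: White mug, 80 mm across, 90 mm high, to be left alone.
Things that resemble listed ones, but are neither listed nor needed, are in the scene too. Leave any red look-alike of the part that bears cog_center alone. What is shaped like the stand but turquoise is not meant.

How it is judged:
By the outcome, as a careful person would: the job done as asked, in the order asked, and still so for the second after the job is handed in, with the robot touching nothing.
It also fails if it takes over 50 s, if anything falls off the work surface, if the arm or the gripper's body presses on something with over 40 N, if the wrist force passes 120 N, or if a joint passes its speed limit or range.

## Robot

A 6-joint arm with a two-finger parallel gripper is mounted at the origin on the work surface. World frame = base frame: x ahead of the robot, y to its left, z up, the work surface at z = 0. Lengths are in m, angles in degrees, forces in N, time in s.
With the tool pointing down it reaches from about 0.3 to 0.75 m from the base axis. Payload 8.5 kg.
Tool frame: the origin (TCP) lies at the very end of the fingers, on their centre line; the grasp point (between the pads) lies 19 mm behind it (env.grip_depth is the z of the grasp point in the tool frame, in m); z points along the fingers, y is the direction in which the jaws open and shut (so a half turn about z gives the same grasp; the last joint's range is limited). The gripper opens to 85 mm and grips with 20 to 120 N. Pads are 22 mm wide; open, the fingers measure 114 mm over their backs; the gripper's body (76 mm by 85 mm) begins 54 mm behind the grasp point. The pads swing forward as they close: fully open they stand 13 mm farther back than shut.
Start: joints at [51.549, 21.807, 74.336, -0, 83.858, -12.336], TCP at [0.242, 0.494, 0.231] pointing down, gripper open.
Joint ranges: [-178.18, 178.18], [-50.72, 133.34], [12.68, 142.11], [-81.47, 261.47], [9.98, 163.14], [-165.26, 165.26]. Speed limits (degrees/s): [136.94, 136.94, 180, 180, 180, 180].

## Interface

Orientations are given as a 3x3 rotation matrix whose columns are the frame's x, y, z axes.
In Python, from rig import env gives the robot as it stands.
- The arm moves only by the tool apply_moves, never from a script. Its argument "plan" is a list of rows, each an object of numbers: "tx", "ty", "tz": the shift along the world's x, y, z in mm; "rx", "ry", "rz": the turn, a rotation vector about the world's x, y, z in rad; "jaw": the opening, from -1 (shut) to 1 (fully open). A call has 1 to 12 rows; each row is the pose to reach, as a shift and turn from the pose measured when the call began; what a row does not reach only later rows make up. A row lasts 1/10 s, in which the tool goes at most 50 mm and 8.59 degrees, less where a joint would pass 70% of its speed; a pose out of reach is approached as far as the arm can. A call with a gripper value outside its range is refused whole. The fingers move at their own pace and stop on an object; "grip_force" is the grip in N (left out, the last holds). Time passes only in rows, so rows that repeat a pose let the fingers close. It gives the time, the measured TCP pose, the force and the opening at its end, in the units of the state.
- env.observe(): the state, without advancing time (a new reading comes with each control period).
- env.get_image(name): name is "scene" or "top" or "wrist"; returns a dict with "image" (420x560x3 uint8, red, green, blue), "intrinsics" (3x3 intrinsics, pixels), "k1" (the pictures are not rectified: a ray, as slopes to the right and down, at radius r is drawn at 1 + k1 r^2 times it, then the intrinsics apply), "world_from_camera" (4x4, takes a point from camera to world coordinates). Camera axes: x right, y up, looking along -z (the intrinsics and any distortion apply to the point x, -y, -z); pixel columns grow to the right and rows downward; lengths in m; the calibration is good to about 2 mm. A picture is of the moment at which its call begins. There is no depth.
- env.close_job(): hands the job in, once; it reports no verdict.
The state is a dict: "time_s": time; "q": joint angles; "qvel": joint speeds; "joint_efforts": joint torques, N m; "position": TCP position; "tool_rot": TCP orientation; "ft_force": force on the tool from outside, world axes, zero at the start; "wrist_torque": the same for the moment, N m; "grip_width": finger opening in m.
Only numpy, scipy, OpenCV 4.12 (cv2) and the standard library are available. Lean on these libraries where they do the work, as an engineer would, in place of code of your own. Each camera call takes 0.05 s, during which the arm holds its last target.

## Working session

There is one attempt and no reset: what is moved stays moved. The work goes in short steps, Python scripts to look and compute and a tool call to move; the robot and the scene stay as the last step left them, time stands still between calls to the robot, and variables do not carry over. Pictures are saved under pics/ and viewed, and the job is handed in when it is done.

Besides the shell and the picture viewer there is one more tool, called after "Emit:" as name([rows], argument=value, ...), one row to a line, values as JSON. apply_moves: Moves the arm, as the interface text tells. Its arguments: {"type":"object","properties":{"plan":{"type":"array","items":{"type":"object","properties":{"tx":{"type":"number"},"ty":{"type":"number"},"tz":{"type":"number"},"rx":{"type":"number"},"ry":{"type":"number"},"rz":{"type":"number"},"jaw":{"type":"number"}}}},"grip_force":{"type":"number"}},"required":["plan"]}

```bash
ls; mkdir -p pics; cat > h.py <<'E'
import numpy as np, cv2
from rig import env
def shot(name,fn):
    d=env.get_image(name); cv2.imwrite('pics/'+fn+'.png',d['image'][:,:,::-1]); np.savez('pics/'+fn+'.npz',img=d['image'],K=d['intrinsics'],k1=d['k1'],T=d['world_from_camera']); return d
def load(fn):
    z=np.load('pics/'+fn+'.npz'); return dict(image=z['img'],intrinsics=z['K'],k1=float(z['k1']),world_from_camera=z['T'])
def ray(d,u,v):
    K=d['intrinsics'];T=d['world_from_camera'];k=d['k1']
    x=(u-K[0,2])/K[0,0];y=(v-K[1,2])/K[1,1];rd=np.hypot(x,y);r=rd
    for _ in range(30): r=rd/(1+k*r*r)
    s=r/rd if rd>0 else 1
    return T[:3,3],T[:3,:3]@np.array([x*s,-y*s,-1])
def onz(d,u,v,z):
    o,r=ray(d,u,v); return o+r*(z-o[2])/r[2]
def proj(d,p):
    T=d['world_from_camera'];K=d['intrinsics'];c=T[:3,:3].T@(np.array(p)-T[:3,3])
    x=c[0]/-c[2];y=-c[1]/-c[2];s=1+d['k1']*(x*x+y*y)
    return np.array([K[0,0]*x*s+K[0,2],K[1,1]*y*s+K[1,2]])
E
python3 - <<'E'
from h import *
for n in ('scene','top','wrist'):
    d=shot(n,n+'0'); print(n,d['k1'],d['intrinsics'].round(1).tolist(),d['world_from_camera'].round(3).tolist())
o=env.observe();print(o,env.grip_depth)
E
```

```text
pics
scene -0.11608741877805055 [[395.6, 0.0, 292.6], [0.0, 395.6, 208.1], [0.0, 0.0, 1.0]] [[0.249, -0.818, 0.518, 1.029], [0.968, 0.219, -0.12, -0.118], [-0.015, 0.532, 0.847, 0.813], [0.0, 0.0, 0.0, 1.0]]
top -0.004333042896480788 [[404.0, 0.0, 280.3], [0.0, 404.0, 203.9], [0.0, 0.0, 1.0]] [[-0.001, 0.996, -0.091, 0.489], [-0.999, -0.005, -0.04, -0.028], [-0.041, 0.091, 0.995, 0.944], [0.0, 0.0, 0.0, 1.0]]
wrist 0.0026443059842576225 [[299.2, 0.0, 284.3], [0.0, 299.2, 205.0], [0.0, 0.0, 1.0]] [[0.439, -0.861, -0.257, 0.176], [0.898, 0.42, 0.128, 0.526], [-0.002, -0.287, 0.958, 0.374], [0.0, 0.0, 0.0, 1.0]]
{'time_s': 0.15, 'q': array([ 5.15457931e+01,  2.18316161e+01,  7.43711641e+01, -1.06114523e-03,
        8.38569974e+01, -1.23354426e+01]), 'qvel': array([-0.00162554, -0.08336144, -0.21277849,  0.05976068, -0.0210601 ,
        0.05998608]), 'joint_efforts': array([ 3.21603868e-03, -4.48627996e+01, -2.31347448e+01, -1.27064236e-04,
        3.79880032e-03,  4.26777802e-06]), 'position': array([0.24199641, 0.49366364, 0.23087963]), 'tool_rot': array([[-8.97884260e-01,  4.40231136e-01, -6.34406910e-04],
       [ 4.40231546e-01,  8.97883901e-01, -8.28478527e-04],
       [ 2.04901708e-04, -1.02316376e-03, -9.99999456e-01]]), 'ft_force': array([-0.26034772, -0.15093887, -0.75547052]), 'wrist_torque': array([-0.05827501,  0.02233208,  0.00170472]), 'grip_width': 0.08490839010112207} -0.0187
```

View pics/scene0.png

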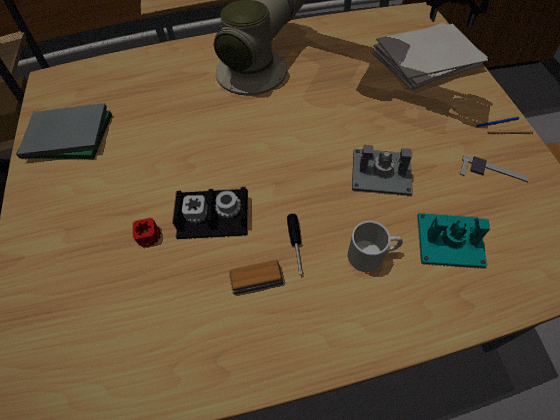

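View pics/top0.png

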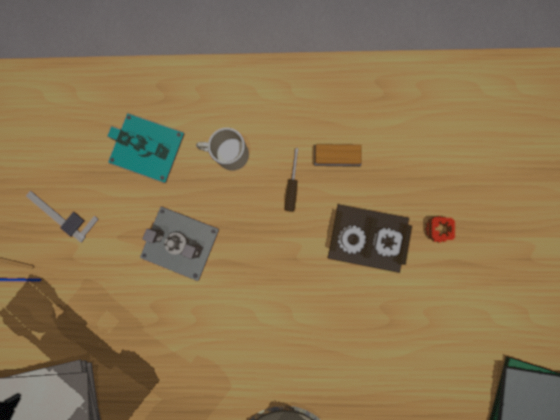

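View pics/wrist0.png

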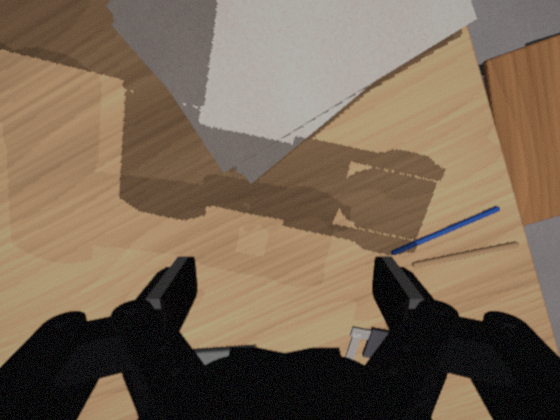

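Scene: the candidates for the cog are the grey one with a square boss and splined bore at top (389,242), the wheel with a round boss at top (351,239), and the red look-alike at top (442,229). For the stand they are the grey one at top (178,243) and the turquoise one at top (146,147). I choose the grey cog at (389,242) and the grey stand at (178,243), and will check both in a close crop.

```bash
python3 - <<'E'
from h import *
d=load('top0');im=d['image'][:,:,::-1]
a=cv2.resize(im[195:285,320:430],None,fx=5,fy=5,interpolation=cv2.INTER_CUBIC)
b=cv2.resize(im[195:285,130:230],None,fx=5,fy=5,interpolation=cv2.INTER_CUBIC)
a=np.hstack([a[:, :400*1],b[:, :400]]) if 0 else a
cv2.imwrite('pics/c1.png',np.clip(a*1.5,0,255).astype(np.uint8));cv2.imwrite('pics/c2.png',np.clip(b*1.5,0,255).astype(np.uint8))
E
```

```text
(no output)
```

View pics/c1.png

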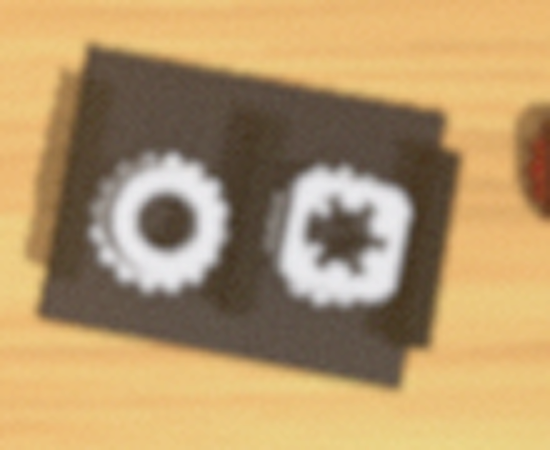

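View pics/c2.png

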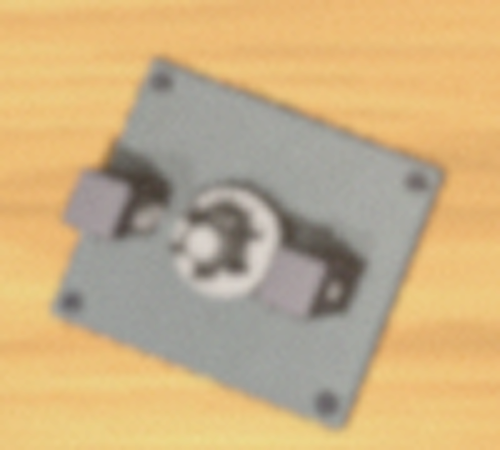

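The crop shows the square boss and splined bore at (345,235), i.e. top (389,242), so this is the right cog. The stand crop shows the hub with its splines. Next I'll get the tray and stand poses from corners and look closer with the wrist camera.

```bash
cat > m.py <<'E'
from h import *
d=load('top0');
for nm,c in dict(tray=[((90,45),.008),((445,113),.008),((400,387),.008),((40,317),.008)]).items():
    P=[onz(d,320+u/5-.4,195+v/5-.4,z) for (u,v),z in c]; P=np.array(P);print(nm,P.round(4).tolist(),P.mean(0).round(4))
    for i in range(4): e=P[(i+1)%4]-P[i]; print(np.linalg.norm(e).round(4),np.degrees(np.arctan2(e[1],e[0])).round(1))
P=np.array([onz(d,130+u/5-.4,195+v/5-.4,.012) for u,v in [(160,57),(443,178),(338,430),(53,312)]]);print('stand',P.round(4).tolist(),P.mean(0).round(4))
for i in range(4): e=P[(i+1)%4]-P[i]; print(np.linalg.norm(e).round(4),np.degrees(np.arctan2(e[1],e[0])).round(1))
print('cog',onz(d,320+345/5-.4,195+237/5-.4,.044)); print('hub shoulder',onz(d,130+225/5-.4,195+243/5-.4,.04))
E
python3 m.py
```

```text
tray [[0.575, -0.1228, 0.008], [0.5429, -0.2844, 0.008], [0.4185, -0.2605, 0.008], [0.45, -0.0982, 0.008]] [ 0.4966 -0.1915  0.008 ]
0.1648 -101.3
0.1266 169.1
0.1654 79.0
0.1274 -11.1
stand [[0.5711, 0.2888, 0.012], [0.5141, 0.1542, 0.012], [0.3985, 0.2014, 0.012], [0.4523, 0.3362, 0.012]] [0.484  0.2451 0.012 ]
0.1461 -113.0
0.1248 157.8
0.1451 68.2
0.1279 -21.8
cog [ 0.48640565 -0.22947973  0.044     ]
hub shoulder [0.48434471 0.24739229 0.04      ]
```

Emit:
apply_moves([
  {"tx": 40, "ty": -40, "rz": -0.15},
  {"tx": 80, "ty": -80, "rz": -0.3},
  {"tx": 110, "ty": -115, "rz": -0.45},
  {"tx": 140, "ty": -145, "rz": -0.6},
  {"tx": 170, "ty": -175, "rz": -0.75},
  {"tx": 195, "ty": -200, "rz": -0.9},
  {"tx": 215, "ty": -220, "rz": -1.05},
  {"tx": 230, "ty": -235, "rz": -1.2},
  {"tx": 238, "ty": -244, "rz": -1.35},
  {"tx": 242, "ty": -248, "rz": -1.5},
  {"tx": 242, "ty": -248, "rz": -1.5},
  {"tx": 242, "ty": -248, "rz": -1.5},
])

```text
validation failed for argument at $.pl...
```

```bash
python3 - <<'E'
from h import *
d=shot('wrist','w1');o=env.observe();print(o['position'],o['tool_rot'].round(3).tolist(),o['q'].round(1))
b=d['image'][:,:,::-1]; cv2.imwrite('pics/w1b.png',np.clip(cv2.resize(b,None,fx=1.4,fy=1.4)*1.6,0,255).astype(np.uint8))
E
```

```text
[0.24198459 0.49372852 0.23095937] [[-0.898, 0.44, -0.001], [0.44, 0.898, -0.001], [0.0, -0.001, -1.0]] [ 51.5  21.8  74.4   0.   83.9 -12.3]
```

View pics/w1b.png

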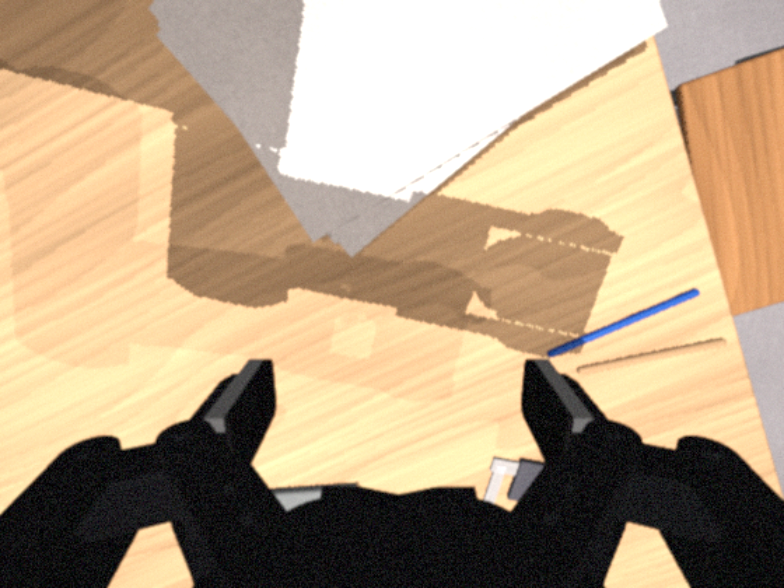

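The picture is unchanged because the call was refused. I'll give every key in each row.

Emit:
apply_moves([
  {"tx": 40, "ty": -40, "tz": 0, "rx": 0, "ry": 0, "rz": -0.15, "jaw": 1},
  {"tx": 80, "ty": -80, "tz": 0, "rx": 0, "ry": 0, "rz": -0.3, "jaw": 1},
  {"tx": 110, "ty": -115, "tz": 0, "rx": 0, "ry": 0, "rz": -0.45, "jaw": 1},
  {"tx": 140, "ty": -145, "tz": 0, "rx": 0, "ry": 0, "rz": -0.6, "jaw": 1},
  {"tx": 170, "ty": -175, "tz": 0, "rx": 0, "ry": 0, "rz": -0.75, "jaw": 1},
  {"tx": 195, "ty": -200, "tz": 0, "rx": 0, "ry": 0, "rz": -0.9, "jaw": 1},
  {"tx": 215, "ty": -220, "tz": 0, "rx": 0, "ry": 0, "rz": -1.05, "jaw": 1},
  {"tx": 230, "ty": -235, "tz": 0, "rx": 0, "ry": 0, "rz": -1.2, "jaw": 1},
  {"tx": 238, "ty": -244, "tz": 0, "rx": 0, "ry": 0, "rz": -1.35, "jaw": 1},
  {"tx": 242, "ty": -248, "tz": 0, "rx": 0, "ry": 0, "rz": -1.5, "jaw": 1},
  {"tx": 242, "ty": -248, "tz": 0, "rx": 0, "ry": 0, "rz": -1.5, "jaw": 1},
  {"tx": 242, "ty": -248, "tz": 0, "rx": 0, "ry": 0, "rz": -1.5, "jaw": 1},
], grip_force=60)

```text
time_s: 1.4
position: [0.4838, 0.2458, 0.2308]
tool_rot: [[0.372, 0.928, -0.001], [0.928, -0.372, 0.0], [0.0, -0.001, -1.0]]
ft_force: [-0.1, -0.5, 0.9]
grip_width: 0.0856
```

```bash
python3 - <<'E'
from h import *
d=shot('wrist','w2');o=env.observe();print(o['position'],o['tool_rot'].round(3).tolist(),o['q'].round(1))
b=d['image'][:,:,::-1]; cv2.imwrite('pics/w2b.png',np.clip(cv2.resize(b,None,fx=1.4,fy=1.4)*1.6,0,255).astype(np.uint8))
E
```

```text
[0.4836821  0.24596779 0.23089697] [[0.372, 0.928, -0.001], [0.928, -0.372, 0.0], [0.0, -0.001, -1.0]] [14.4 21.1 75.5  0.  83.4 36.3]
```

View pics/w2b.png

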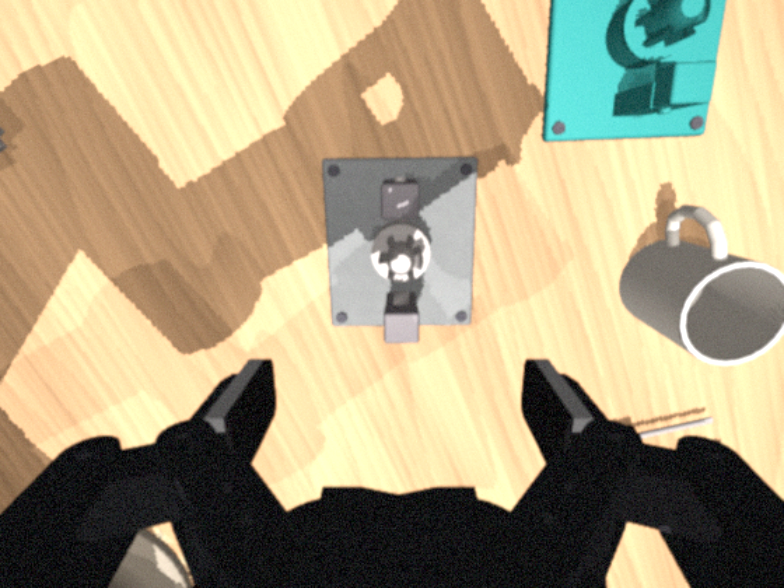

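```bash
python3 - <<'E'
from h import *
d=load('w2');b=d['image'][:,:,::-1][150:215,250:325]
b=cv2.resize(b,None,fx=9,fy=9,interpolation=cv2.INTER_CUBIC).astype(float)
cv2.imwrite('pics/w2c.png',np.clip((b/255)**.6*255,0,255).astype(np.uint8))
E
```

```text
(no output)
```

View pics/w2c.png

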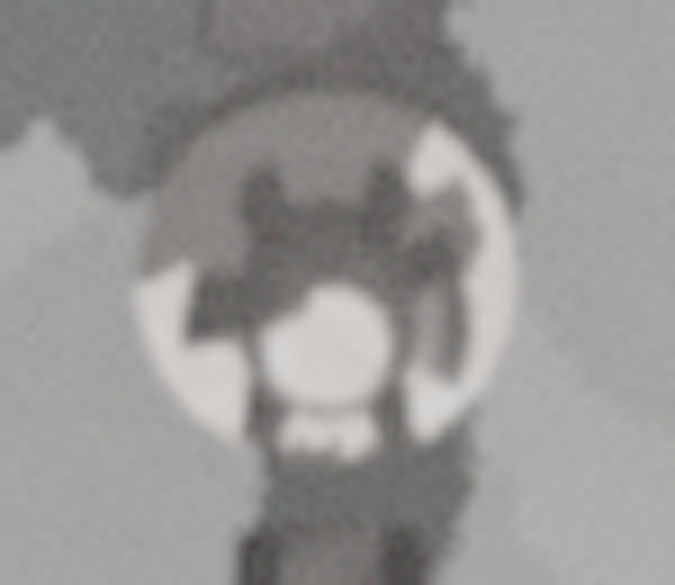

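Crop of the hub: the left spline (~(215,305)) is narrow and the right one (~(455,305)) is wide. So the master points right in the image, which is tool +y, yaw about -22°. Now measuring the stand in this view.

```bash
cat > m2.py <<'E'
from h import *
d=load('w2')
P=np.array([onz(d,u/1.4-.15,v/1.4-.15,.012) for u,v in [(323,158),(477,157),(471,325),(332,325)]]);print(P.round(4).tolist(),P.mean(0).round(4))
for i in range(4): e=P[(i+1)%4]-P[i]; print(np.linalg.norm(e).round(4),np.degrees(np.arctan2(e[1],e[0])).round(1))
C=np.array([onz(d,u/1.4-.15,v/1.4-.15,.012) for u,v in [(334,171),(466,170),(461,316),(342,317)]]);print(C.mean(0).round(4))
for i in range(4): e=C[(i+1)%4]-C[i]; print(np.linalg.norm(e).round(4),np.degrees(np.arctan2(e[1],e[0])).round(1))
c=[onz(d,250+u/9-.45,150+v/9-.45,.04) for u,v in [(326,275),(133,275),(519,275),(326,90)]];print(np.array(c).round(4).tolist())
# core top circle
print('core',[onz(d,250+u/9-.45,150+v/9-.45,.075).round(4).tolist() for u,v in [(326,345),(262,345),(391,345)]])
E
python3 m2.py
```

```text
[[0.4537, 0.3392, 0.012], [0.572, 0.2927, 0.012], [0.5191, 0.1536, 0.012], [0.3994, 0.2014, 0.012]] [0.486  0.2467 0.012 ]
0.1272 -21.4
0.1488 -110.8
0.129 158.2
0.1481 68.5
[0.4857 0.2459 0.012 ]
0.1099 -21.4
0.1296 -111.1
0.1097 158.8
0.1298 69.0
[[0.4857, 0.2473, 0.04], [0.463, 0.2563, 0.04], [0.5084, 0.2382, 0.04], [0.4943, 0.269, 0.04]]
core [[0.4853, 0.2467, 0.075], [0.4785, 0.2494, 0.075], [0.4922, 0.2439, 0.075]]
```

Hub at about (0.4855, 0.2468), yaw about -21.3°. Three independent estimates agree within 1 mm. Next I move over the cog.

Emit:
apply_moves([
  {"tx": 0, "ty": -20, "tz": 0, "rx": 0, "ry": 0, "rz": 0.02, "jaw": 1},
  {"tx": 0, "ty": -60, "tz": 0, "rx": 0, "ry": 0, "rz": 0.04, "jaw": 1},
  {"tx": 0, "ty": -105, "tz": 0, "rx": 0, "ry": 0, "rz": 0.06, "jaw": 1},
  {"tx": 0, "ty": -150, "tz": 0, "rx": 0, "ry": 0, "rz": 0.08, "jaw": 1},
  {"tx": 0, "ty": -195, "tz": 0, "rx": 0, "ry": 0, "rz": 0.1, "jaw": 1},
  {"tx": 0, "ty": -240, "tz": 0, "rx": 0, "ry": 0, "rz": 0.12, "jaw": 1},
  {"tx": 0, "ty": -285, "tz": 0, "rx": 0, "ry": 0, "rz": 0.14, "jaw": 1},
  {"tx": 2, "ty": -330, "tz": 0, "rx": 0, "ry": 0, "rz": 0.16, "jaw": 1},
  {"tx": 3, "ty": -375, "tz": 0, "rx": 0, "ry": 0, "rz": 0.18, "jaw": 1},
  {"tx": 3, "ty": -420, "tz": 0, "rx": 0, "ry": 0, "rz": 0.19, "jaw": 1},
  {"tx": 3, "ty": -460, "tz": 0, "rx": 0, "ry": 0, "rz": 0.19, "jaw": 1},
  {"tx": 3, "ty": -476, "tz": 0, "rx": 0, "ry": 0, "rz": 0.19, "jaw": 1},
])

```text
time_s: 2.65
position: [0.4864, -0.2327, 0.2306]
tool_rot: [[0.19, 0.982, -0.001], [0.982, -0.19, -0.0], [-0.0, -0.001, -1.0]]
ft_force: [0.5, 1.0, -0.5]
grip_width: 0.0854
```

Emit:
apply_moves([
  {"tx": 0, "ty": 0, "tz": -15, "rx": 0, "ry": 0, "rz": 0, "jaw": 1},
  {"tx": 0, "ty": 0, "tz": -30, "rx": 0, "ry": 0, "rz": 0, "jaw": 1},
  {"tx": 0, "ty": 0, "tz": -30, "rx": 0, "ry": 0, "rz": 0, "jaw": 1},
])

```text
time_s: 2.95
position: [0.4859, -0.2314, 0.1991]
tool_rot: [[0.187, 0.982, -0.004], [0.982, -0.187, 0.002], [0.002, -0.005, -1.0]]
ft_force: [0.4, -0.1, 1.0]
grip_width: 0.0855
```

```bash
python3 - <<'E'
from h import *
d=shot('wrist','w3');o=env.observe();print(o['position'],o['tool_rot'].round(3).tolist(),o['q'].round(1))
b=d['image'][:,:,::-1][110:270,180:390]; 
b=cv2.resize(b,None,fx=3.7,fy=3.7,interpolation=cv2.INTER_CUBIC).astype(float)
cv2.imwrite('pics/w3b.png',np.clip((b/255)**.6*255,0,255).astype(np.uint8))
E
```

```text
[ 0.48639272 -0.23166811  0.2003128 ] [[0.187, 0.982, -0.002], [0.982, -0.187, 0.001], [0.001, -0.003, -1.0]] [-38.   22.2  79.1  -0.   78.9 -27.2]
```

View pics/w3b.png

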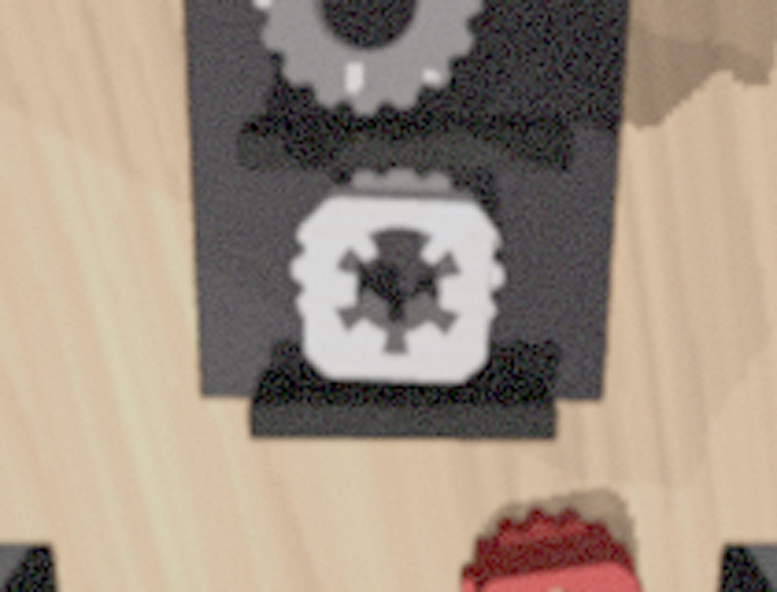

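The cog's wide master groove is at crop (398,245), i.e. up in the image, which is tool +x, yaw about 79°. The boss is square, and the red look-alike is below at (550,560). Now measuring the boss.

```bash
cat > cog.py <<'E'
from h import *
def boss(d,roi,ztop,th=None):
    g=d['image'].astype(float).min(2)
    u0,v0,u1,v1=roi
    sub=cv2.GaussianBlur(d['image'][v0:v1,u0:u1],(3,3),0)
    mn=sub.min(2)
    t=th or cv2.threshold(mn,0,255,cv2.THRESH_OTSU)[0]
    m=(mn>t).astype(np.uint8)
    cs,_=cv2.findContours(m,cv2.RETR_CCOMP,cv2.CHAIN_APPROX_NONE)
    c=max(cs,key=cv2.contourArea)
    P=np.array([onz(d,p[0][0]+u0,p[0][1]+v0,ztop)[:2]*1000 for p in c],np.float32)
    return t,m,P
if __name__=='__main__':
    d=load('w3')
    print('groove',onz(d,180+398/3.7,110+242/3.7,.044),'bore',onz(d,180+397/3.7,110+292/3.7,.044))
    t,m,P=boss(d,(250,150,325,225),.044);r=cv2.minAreaRect(P);print(t,r,len(P))
    cv2.imwrite('pics/m3.png',cv2.resize(m*255,None,fx=6,fy=6,interpolation=0))
    Q=np.array([onz(d,180+u/3.7-.4,110+v/3.7-.4,.044) for u,v in [(300,290),(490,290),(398,197),(398,384)]])
    print(Q.round(4).tolist(),np.linalg.norm(Q[1]-Q[0]),np.linalg.norm(Q[3]-Q[2]))
    S=np.array([onz(d,180+u/3.7-.4,110+v/3.7-.4,.008) for u,v in [(201,397),(603,399)]]);e=S[1]-S[0];print(np.linalg.norm(e),np.degrees(np.arctan2(e[1],e[0])))
E
python3 cog.py
```

```text
groove [ 0.49094142 -0.21727026  0.044     ] bore [ 0.48809836 -0.2310187   0.044     ]
104.0 ((487.96881103515625, -230.10757446289062), (51.462684631347656, 57.16611862182617), 79.30597686767578) 172
[[0.4615, -0.225, 0.044], [0.5132, -0.2347, 0.044], [0.4929, -0.2047, 0.044], [0.4831, -0.2569, 0.044]] 0.05257155108195294 0.05314499675882649
0.12831005048995908 -10.948500850244255
```

View pics/m3.png

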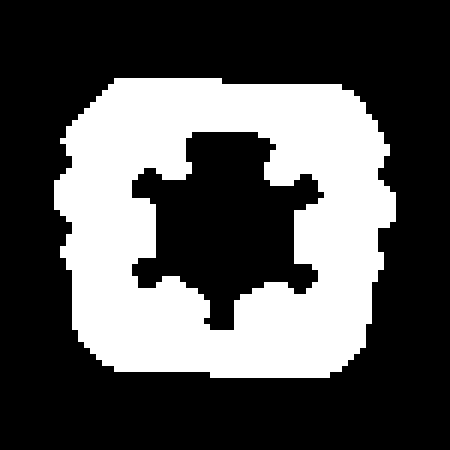

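Boss centre is (0.488, -0.2305), 52 mm across (given: 50), agreeing with the top view within 2 mm. The tray yaw is -11°. I'll descend with the jaws along tray x.

Emit:
apply_moves([
  {"tx": 1, "ty": 1, "tz": -30, "rx": 0, "ry": 0, "rz": 0, "jaw": 1},
  {"tx": 1.5, "ty": 1, "tz": -65, "rx": 0, "ry": 0, "rz": 0, "jaw": 1},
  {"tx": 1.5, "ty": 1, "tz": -100, "rx": 0, "ry": 0, "rz": 0, "jaw": 1},
  {"tx": 1.5, "ty": 1, "tz": -130, "rx": 0, "ry": 0, "rz": 0, "jaw": 1},
  {"tx": 1.5, "ty": 1, "tz": -155, "rx": 0, "ry": 0, "rz": 0, "jaw": 1},
  {"tx": 1.5, "ty": 1, "tz": -170, "rx": 0, "ry": 0, "rz": 0, "jaw": 1},
  {"tx": 1.5, "ty": 1, "tz": -177, "rx": 0, "ry": 0, "rz": 0, "jaw": 1},
  {"tx": 1.5, "ty": 1, "tz": -177, "rx": 0, "ry": 0, "rz": 0, "jaw": 1},
  {"tx": 1.5, "ty": 1, "tz": -177, "rx": 0, "ry": 0, "rz": 0, "jaw": 1},
])

```text
time_s: 3.9
position: [0.4885, -0.2308, 0.0244]
tool_rot: [[0.187, 0.982, -0.001], [0.982, -0.187, 0.0], [-0.0, -0.001, -1.0]]
ft_force: [0.3, 0.3, -0.6]
grip_width: 0.0853
```

```bash
python3 - <<'E'
from h import *
d=shot('wrist','w4');o=env.observe();print(o['position'],o['tool_rot'].round(3).tolist(),o['ft_force'])
b=d['image'][:,:,::-1]; cv2.imwrite('pics/w4b.png',np.clip(cv2.resize(b,None,fx=1.4,fy=1.4)*1.6,0,255).astype(np.uint8))
E
```

```text
[ 0.48849777 -0.2308935   0.02446226] [[0.187, 0.982, -0.001], [0.982, -0.187, -0.0], [-0.0, -0.001, -1.0]] [ 0.02183252 -0.21900752  0.13736257]
```

View pics/w4b.png

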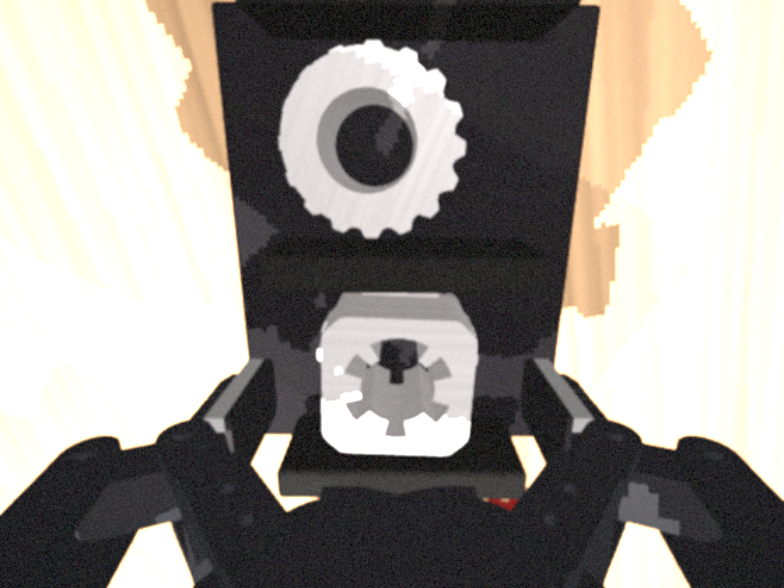

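The boss is centred between the fingers (image centre 398). Closing.

Emit:
apply_moves([
  {"tx": 0, "ty": 0, "tz": -2, "rx": 0, "ry": 0, "rz": 0, "jaw": 0.5},
  {"tx": 0, "ty": 0, "tz": -2, "rx": 0, "ry": 0, "rz": 0, "jaw": 0},
  {"tx": 0, "ty": 0, "tz": -2, "rx": 0, "ry": 0, "rz": 0, "jaw": -1},
  {"tx": 0, "ty": 0, "tz": -2, "rx": 0, "ry": 0, "rz": 0, "jaw": -1},
  {"tx": 0, "ty": 0, "tz": -2, "rx": 0, "ry": 0, "rz": 0, "jaw": -1},
  {"tx": 0, "ty": 0, "tz": -2, "rx": 0, "ry": 0, "rz": 0, "jaw": -1},
  {"tx": 0, "ty": 0, "tz": -2, "rx": 0, "ry": 0, "rz": 0, "jaw": -1},
  {"tx": 0, "ty": 0, "tz": -2, "rx": 0, "ry": 0, "rz": 0, "jaw": -1},
], grip_force=60)

```text
time_s: 4.75
position: [0.4887, -0.231, 0.0233]
tool_rot: [[0.187, 0.982, 0.0], [0.982, -0.187, -0.001], [-0.001, 0.0, -1.0]]
ft_force: [-0.9, 1.6, 6.7]
grip_width: 0.0487
```

```bash
python3 - <<'E'
from h import *
o=env.observe();print(o['position'],o['ft_force'],o['grip_width'])
d=shot('wrist','w5')
b=d['image'][:,:,::-1]; cv2.imwrite('pics/w5b.png',np.clip(cv2.resize(b,None,fx=1.4,fy=1.4)*1.6,0,255).astype(np.uint8))
E
```

```text
[ 0.48869328 -0.23103221  0.02334315] [-0.87298568  1.63204772  6.68968032] 0.048661715303392195
```

View pics/w5b.png

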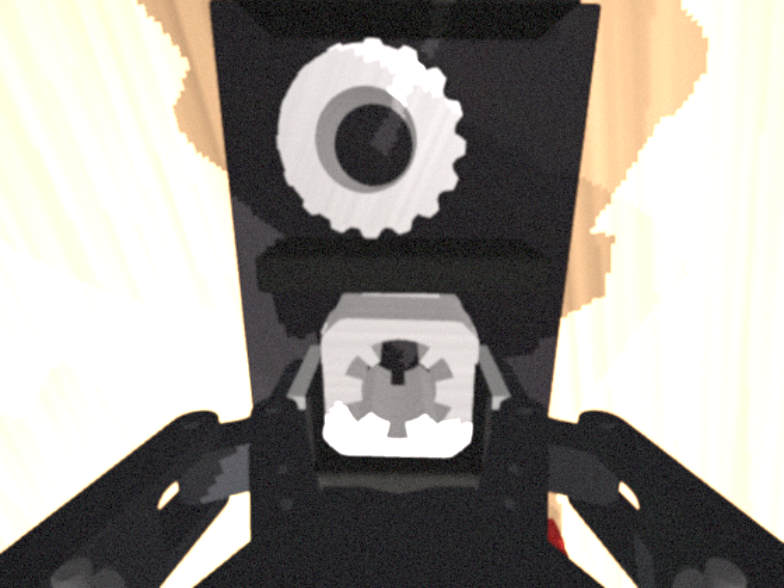

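Gripped at 48.7 mm. Lifting straight up.

Emit:
apply_moves([
  {"tx": 0, "ty": 0, "tz": 10, "rx": 0, "ry": 0, "rz": 0, "jaw": -1},
  {"tx": 0, "ty": 0, "tz": 25, "rx": 0, "ry": 0, "rz": 0, "jaw": -1},
  {"tx": 0, "ty": 0, "tz": 45, "rx": 0, "ry": 0, "rz": 0, "jaw": -1},
  {"tx": 0, "ty": 0, "tz": 70, "rx": 0, "ry": 0, "rz": 0, "jaw": -1},
  {"tx": 0, "ty": 0, "tz": 95, "rx": 0, "ry": 0, "rz": 0, "jaw": -1},
  {"tx": 0, "ty": 0, "tz": 110, "rx": 0, "ry": 0, "rz": 0, "jaw": -1},
  {"tx": 0, "ty": 0, "tz": 110, "rx": 0, "ry": 0, "rz": 0, "jaw": -1},
])

```text
time_s: 5.5
position: [0.4894, -0.2315, 0.1357]
tool_rot: [[0.187, 0.982, 0.004], [0.982, -0.187, -0.004], [-0.003, 0.004, -1.0]]
ft_force: [-0.0, -0.0, -2.4]
grip_width: 0.0486
```

```bash
python3 - <<'E'
from h import *
o=env.observe();print(o['position'],o['ft_force'],o['grip_width'])
d=shot('wrist','w6')
b=d['image'][:,:,::-1]; cv2.imwrite('pics/w6b.png',np.clip(cv2.resize(b,None,fx=1.4,fy=1.4)*1.6,0,255).astype(np.uint8))
E
```

```text
[ 0.48939028 -0.23152181  0.13572427] [-0.02237972 -0.03177313 -2.42042721] 0.04864820164564235
```

View pics/w6b.png

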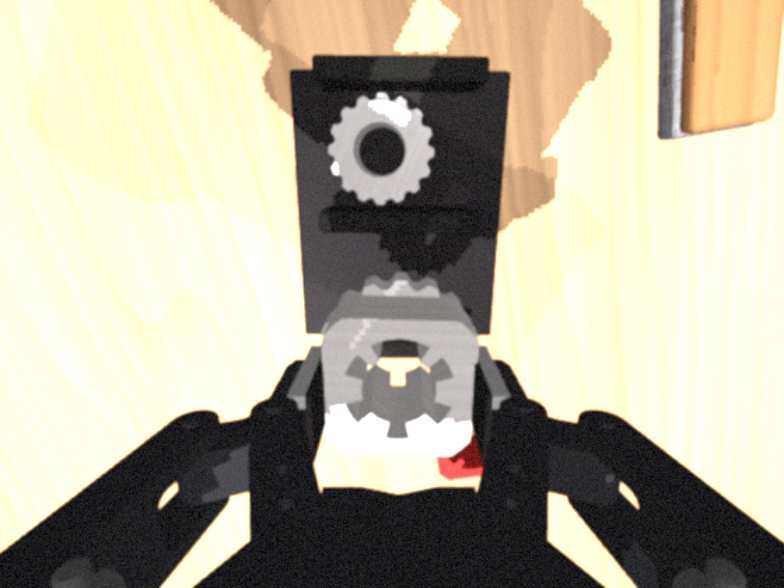

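Held, the cog level in the jaws. Carrying to a clear desk spot (0.45, 0), turning -0.79 rad on the way.

Emit:
apply_moves([
  {"tx": -3, "ty": 10, "tz": 0, "rx": 0, "ry": 0, "rz": -0.05, "jaw": -1},
  {"tx": -7, "ty": 35, "tz": 0, "rx": 0, "ry": 0, "rz": -0.14, "jaw": -1},
  {"tx": -12, "ty": 65, "tz": 0, "rx": 0, "ry": 0, "rz": -0.24, "jaw": -1},
  {"tx": -17, "ty": 95, "tz": 0, "rx": 0, "ry": 0, "rz": -0.34, "jaw": -1},
  {"tx": -22, "ty": 125, "tz": 0, "rx": 0, "ry": 0, "rz": -0.44, "jaw": -1},
  {"tx": -27, "ty": 155, "tz": 0, "rx": 0, "ry": 0, "rz": -0.54, "jaw": -1},
  {"tx": -32, "ty": 185, "tz": 0, "rx": 0, "ry": 0, "rz": -0.64, "jaw": -1},
  {"tx": -36, "ty": 210, "tz": 0, "rx": 0, "ry": 0, "rz": -0.73, "jaw": -1},
  {"tx": -39, "ty": 226, "tz": 0, "rx": 0, "ry": 0, "rz": -0.78, "jaw": -1},
  {"tx": -39, "ty": 231, "tz": 0, "rx": 0, "ry": 0, "rz": -0.79, "jaw": -1},
  {"tx": -39, "ty": 231, "tz": 0, "rx": 0, "ry": 0, "rz": -0.79, "jaw": -1},
])

```text
time_s: 6.65
position: [0.4496, 0.0001, 0.1336]
tool_rot: [[0.828, 0.56, -0.001], [0.56, -0.828, -0.002], [-0.002, 0.001, -1.0]]
ft_force: [0.7, -0.7, -1.1]
grip_width: 0.0491
```

Emit:
apply_moves([
  {"tx": 0, "ty": 0, "tz": -15, "rx": 0, "ry": 0, "rz": 0, "jaw": -1},
  {"tx": 0, "ty": 0, "tz": -40, "rx": 0, "ry": 0, "rz": 0, "jaw": -1},
  {"tx": 0, "ty": 0, "tz": -65, "rx": 0, "ry": 0, "rz": 0, "jaw": -1},
  {"tx": 0, "ty": 0, "tz": -90, "rx": 0, "ry": 0, "rz": 0, "jaw": -1},
  {"tx": 0, "ty": 0, "tz": -105, "rx": 0, "ry": 0, "rz": 0, "jaw": -1},
  {"tx": 0, "ty": 0, "tz": -113, "rx": 0, "ry": 0, "rz": 0, "jaw": -1},
  {"tx": 0, "ty": 0, "tz": -117, "rx": 0, "ry": 0, "rz": 0, "jaw": -1},
  {"tx": 0, "ty": 0, "tz": -118, "rx": 0, "ry": 0, "rz": 0, "jaw": -1},
  {"tx": 0, "ty": 0, "tz": -118, "rx": 0, "ry": 0, "rz": 0, "jaw": -1},
])

```text
time_s: 7.55
position: [0.45, -0.0001, 0.016]
tool_rot: [[0.828, 0.56, -0.0], [0.56, -0.828, -0.002], [-0.002, 0.002, -1.0]]
ft_force: [-0.6, -0.1, -1.0]
grip_width: 0.0483
```

Emit:
apply_moves([
  {"tx": 0, "ty": 0, "tz": -1, "rx": 0, "ry": 0, "rz": 0, "jaw": -1},
  {"tx": 0, "ty": 0, "tz": -1.5, "rx": 0, "ry": 0, "rz": 0, "jaw": -1},
  {"tx": 0, "ty": 0, "tz": -1.5, "rx": 0, "ry": 0, "rz": 0, "jaw": -1},
])

```text
time_s: 7.85
position: [0.4504, -0.0003, 0.0154]
tool_rot: [[0.828, 0.561, 0.001], [0.561, -0.828, -0.003], [-0.001, 0.003, -1.0]]
ft_force: [-0.6, -0.6, 6.3]
grip_width: 0.0488
```

Desk contact (6 N). Opening, then raising clear of the cog.

Emit:
apply_moves([
  {"tx": 0, "ty": 0, "tz": 0, "rx": 0, "ry": 0, "rz": 0, "jaw": 1},
  {"tx": 0, "ty": 0, "tz": 0, "rx": 0, "ry": 0, "rz": 0, "jaw": 1},
  {"tx": 0, "ty": 0, "tz": 0, "rx": 0, "ry": 0, "rz": 0, "jaw": 1},
  {"tx": 0, "ty": 0, "tz": 0, "rx": 0, "ry": 0, "rz": 0, "jaw": 1},
  {"tx": 0, "ty": 0, "tz": 10, "rx": 0, "ry": 0, "rz": 0, "jaw": 1},
  {"tx": 0, "ty": 0, "tz": 35, "rx": 0, "ry": 0, "rz": 0, "jaw": 1},
  {"tx": 0, "ty": 0, "tz": 70, "rx": 0, "ry": 0, "rz": 0, "jaw": 1},
  {"tx": 0, "ty": 0, "tz": 105, "rx": 0, "ry": 0, "rz": 0.0, "jaw": 1},
  {"tx": 0, "ty": 0, "tz": 130, "rx": 0, "ry": 0, "rz": 0.1, "jaw": 1},
  {"tx": 0, "ty": 0, "tz": 140, "rx": 0, "ry": 0, "rz": 0.24, "jaw": 1},
  {"tx": 0, "ty": 0, "tz": 140, "rx": 0, "ry": 0, "rz": 0.38, "jaw": 1},
  {"tx": 0, "ty": 0, "tz": 140, "rx": 0, "ry": 0, "rz": 0.52, "jaw": 1},
])

```text
time_s: 9.05
position: [0.4503, -0.0002, 0.1565]
tool_rot: [[0.435, 0.901, 0.004], [0.901, -0.435, -0.002], [-0.001, 0.004, -1.0]]
ft_force: [-0.2, -0.1, -0.1]
grip_width: 0.0853
```

Emit:
apply_moves([
  {"tx": 0, "ty": 0, "tz": 0, "rx": 0, "ry": 0, "rz": 0.14, "jaw": 1},
  {"tx": 0, "ty": 0, "tz": 0, "rx": 0, "ry": 0, "rz": 0.28, "jaw": 1},
  {"tx": 0, "ty": 0, "tz": 0, "rx": 0, "ry": 0, "rz": 0.42, "jaw": 1},
  {"tx": 0, "ty": 0, "tz": 0, "rx": 0, "ry": 0, "rz": 0.56, "jaw": 1},
  {"tx": 0, "ty": 0, "tz": 0, "rx": 0, "ry": 0, "rz": 0.7, "jaw": 1},
  {"tx": 0, "ty": 0, "tz": 0, "rx": 0, "ry": 0, "rz": 0.84, "jaw": 1},
  {"tx": 0, "ty": 0, "tz": 0, "rx": 0, "ry": 0, "rz": 0.98, "jaw": 1},
  {"tx": 0, "ty": 0, "tz": 0, "rx": 0, "ry": 0, "rz": 1.06, "jaw": 1},
  {"tx": 0, "ty": 0, "tz": 0, "rx": 0, "ry": 0, "rz": 1.06, "jaw": 1},
  {"tx": 0, "ty": 0, "tz": 0, "rx": 0, "ry": 0, "rz": 1.06, "jaw": 1},
])

```text
time_s: 10.05
position: [0.4503, -0.0002, 0.1569]
tool_rot: [[-0.571, 0.821, 0.004], [0.821, 0.571, 0.002], [-0.001, 0.005, -1.0]]
ft_force: [-0.0, 0.0, 0.1]
grip_width: 0.0855
```

```bash
python3 - <<'E'
from h import *
o=env.observe();print(o['position'],o['tool_rot'].round(3).tolist(),np.degrees(np.arctan2(o['tool_rot'][1,1],o['tool_rot'][0,1])),o['q'].round(1))
d=shot('wrist','w7')
b=d['image'][:,:,::-1]; cv2.imwrite('pics/w7b.png',np.clip(cv2.resize(b,None,fx=1.4,fy=1.4)*1.3,0,255).astype(np.uint8))
E
```

```text
[ 4.50258093e-01 -1.97248697e-04  1.56875351e-01] [[-0.571, 0.821, 0.004], [0.821, 0.571, 0.002], [-0.001, 0.005, -1.0]] 34.83220826556546 [-15.3  16.3  96.6   0.2  66.9 -50.2]
```

View pics/w7b.png

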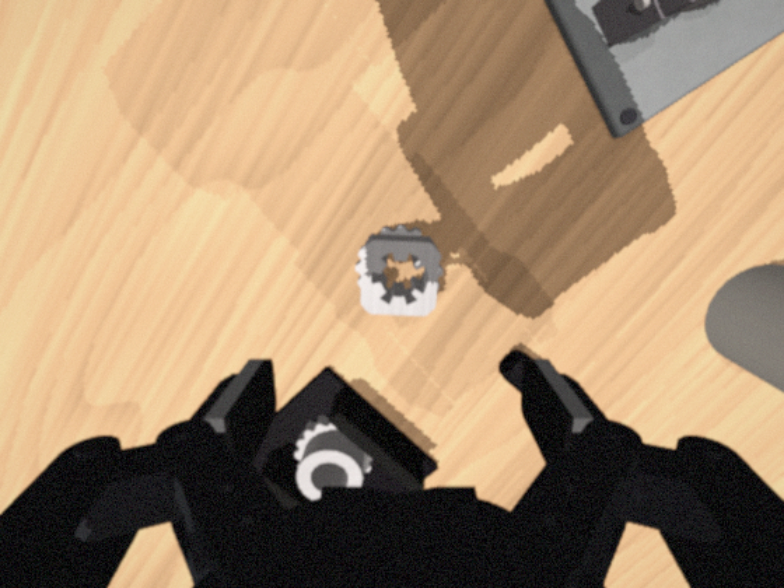

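```bash
python3 - <<'E'
from h import *
d=load('w7');b=d['image'][:,:,::-1][150:240,240:335]
b=cv2.resize(b,None,fx=6,fy=6,interpolation=cv2.INTER_CUBIC).astype(float)
cv2.imwrite('pics/w7c.png',np.clip((b/255)**.7*255,0,255).astype(np.uint8))
print('sd',onz(d,515/1.4,355/1.4,.015))
E
```

```text
sd [ 0.55988677 -0.0039194   0.015     ]
```

View pics/w7c.png

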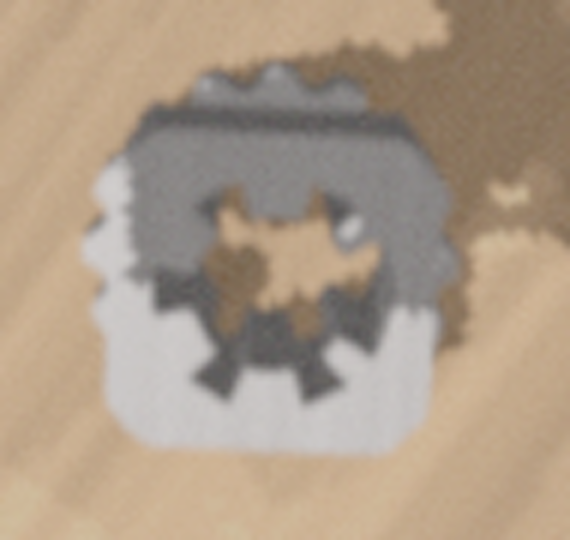

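The cog sits flat and upright at crop centre ~(271,287), with the wide groove on the right (tool +y) as planned. Checking its centre before the regrip.

```bash
python3 - <<'E'
from h import *
d=load('w7');f=lambda u,v:onz(d,240+u/6-.4,150+v/6-.4,.036)
for p in [(271,287),(107,400),(434,400),(270,125),(270,450),(135,448),(400,450)]: print(p,f(*p).round(4))
A,B=f(135,448),f(400,453);print(np.degrees(np.arctan2(*(B-A)[1::-1])))
o=env.observe();R=o['tool_rot'];print('rel in tool',R.T@(f(271,287)-o['position']))
E
```

```text
(271, 287) [0.4501 0.001  0.036 ]
(107, 400) [ 0.4396 -0.0285  0.036 ]
(434, 400) [0.4814 0.0005 0.036 ]
(270, 125) [0.4358 0.0214 0.036 ]
(270, 450) [ 0.4652 -0.0208  0.036 ]
(135, 448) [ 0.4476 -0.0326  0.036 ]
(400, 450) [ 0.4819 -0.0092  0.036 ]
33.64436604921373
rel in tool [1.16178170e-03 1.34649565e-05 1.20810009e-01]
```

Emit:
apply_moves([
  {"tx": 0, "ty": 1, "tz": -20, "rx": 0, "ry": 0, "rz": -0.01, "jaw": 1},
  {"tx": 0, "ty": 1, "tz": -55, "rx": 0, "ry": 0, "rz": -0.01, "jaw": 1},
  {"tx": 0, "ty": 1, "tz": -90, "rx": 0, "ry": 0, "rz": -0.01, "jaw": 1},
  {"tx": 0, "ty": 1, "tz": -115, "rx": 0, "ry": 0, "rz": -0.01, "jaw": 1},
  {"tx": 0, "ty": 1, "tz": -130, "rx": 0, "ry": 0, "rz": -0.01, "jaw": 1},
  {"tx": 0, "ty": 1, "tz": -138, "rx": 0, "ry": 0, "rz": -0.01, "jaw": 1},
  {"tx": 0, "ty": 1, "tz": -140, "rx": 0, "ry": 0, "rz": -0.01, "jaw": 1},
  {"tx": 0, "ty": 1, "tz": -140, "rx": 0, "ry": 0, "rz": -0.01, "jaw": 1},
])

```text
time_s: 10.9
position: [0.4506, 0.0007, 0.0172]
tool_rot: [[-0.563, 0.827, 0.005], [0.827, 0.563, 0.002], [-0.001, 0.005, -1.0]]
ft_force: [0.4, -0.2, 0.4]
grip_width: 0.0856
```

Emit:
apply_moves([
  {"tx": 0, "ty": 0, "tz": 0, "rx": 0, "ry": 0, "rz": 0, "jaw": 0.5},
  {"tx": 0, "ty": 0, "tz": 0, "rx": 0, "ry": 0, "rz": 0, "jaw": 0},
  {"tx": 0, "ty": 0, "tz": 0, "rx": 0, "ry": 0, "rz": 0, "jaw": -1},
  {"tx": 0, "ty": 0, "tz": 0, "rx": 0, "ry": 0, "rz": 0, "jaw": -1},
  {"tx": 0, "ty": 0, "tz": 0, "rx": 0, "ry": 0, "rz": 0, "jaw": -1},
  {"tx": 0, "ty": 0, "tz": 0, "rx": 0, "ry": 0, "rz": 0, "jaw": -1},
  {"tx": 0, "ty": 0, "tz": 0, "rx": 0, "ry": 0, "rz": 0, "jaw": -1},
], grip_force=80)

```text
time_s: 11.6
position: [0.451, 0.0007, 0.0184]
tool_rot: [[-0.562, 0.827, 0.007], [0.827, 0.562, 0.001], [-0.003, 0.006, -1.0]]
ft_force: [-2.9, 1.8, 13.1]
grip_width: 0.0482
```

```bash
python3 - <<'E'
from h import *
o=env.observe();print(o['position'],o['tool_rot'].round(3).tolist(),o['grip_width'],o['ft_force'])
d=shot('wrist','w8')
b=d['image'][:,:,::-1]; cv2.imwrite('pics/w8b.png',np.clip(cv2.resize(b,None,fx=1.4,fy=1.4)*1.3,0,255).astype(np.uint8))
E
```

```text
[0.45100446 0.00068716 0.01835949] [[-0.562, 0.827, 0.007], [0.827, 0.562, 0.001], [-0.003, 0.006, -1.0]] 0.048191955102175735 [-2.87256419  1.78081258 13.10789856]
```

View pics/w8b.png

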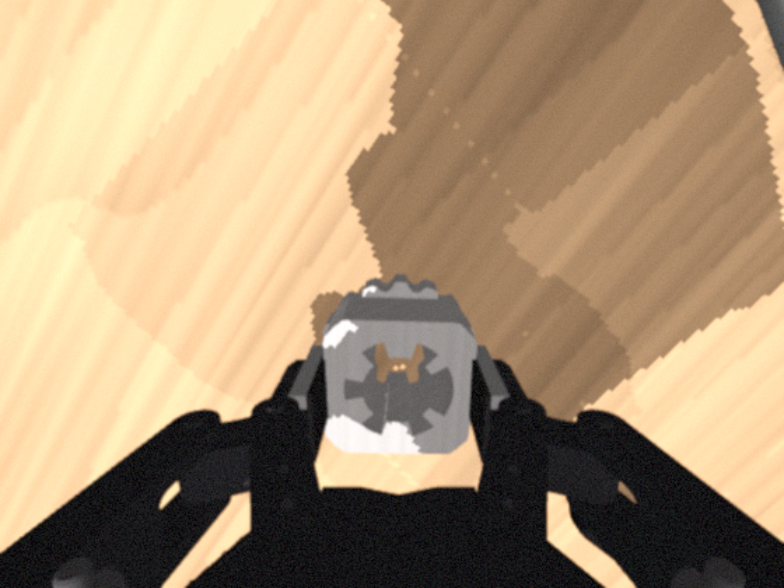

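Regripped at 48.2 mm on the other pair of flats, with the groove to the right. Comparing release and regrip shows the wrist camera reads about 1.2 mm too far along tool +x, so the corrected hub is about (0.485, 0.246). Lifting and carrying.

Emit:
apply_moves([
  {"tx": 0, "ty": 0, "tz": 15, "rx": 0, "ry": 0, "rz": 0, "jaw": -1},
  {"tx": 0, "ty": 0, "tz": 45, "rx": 0, "ry": 0, "rz": 0, "jaw": -1},
  {"tx": 0, "ty": 0, "tz": 85, "rx": 0, "ry": 0.0, "rz": 0, "jaw": -1},
  {"tx": 0, "ty": 0, "tz": 120, "rx": 0, "ry": 0.0, "rz": 0, "jaw": -1},
  {"tx": 0, "ty": 0, "tz": 140, "rx": 0, "ry": 0.0, "rz": 0, "jaw": -1},
  {"tx": 0, "ty": 0, "tz": 140, "rx": 0, "ry": 0.0, "rz": 0, "jaw": -1},
  {"tx": 0, "ty": 0, "tz": 140, "rx": 0, "ry": 0.0, "rz": 0, "jaw": -1},
])

```text
time_s: 12.35
position: [0.4505, 0.0008, 0.1578]
tool_rot: [[-0.562, 0.827, 0.006], [0.827, 0.562, 0.002], [-0.002, 0.006, -1.0]]
ft_force: [-0.0, 0.3, -2.3]
grip_width: 0.0483
```

```bash
python3 - <<'E'
from h import *
o=env.observe();print(o['position'],o['tool_rot'].round(4).tolist(),o['grip_width'],o['ft_force'])
E
```

```text
[0.45054455 0.00084003 0.15783562] [[-0.5624, 0.8268, 0.0063], [0.8268, 0.5625, 0.0016], [-0.0022, 0.0062, -1.0]] 0.048323579194109484 [-0.03193536  0.25602662 -2.27578257]
```

Emit:
apply_moves([
  {"tx": 2, "ty": 10, "tz": 0, "rx": 0, "ry": 0, "rz": -0.05, "jaw": -1},
  {"tx": 6, "ty": 35, "tz": 0, "rx": 0, "ry": 0, "rz": -0.15, "jaw": -1},
  {"tx": 10, "ty": 65, "tz": 0, "rx": 0, "ry": 0, "rz": -0.27, "jaw": -1},
  {"tx": 14, "ty": 97, "tz": 0, "rx": 0, "ry": 0, "rz": -0.39, "jaw": -1},
  {"tx": 18, "ty": 130, "tz": 0, "rx": 0, "ry": 0, "rz": -0.51, "jaw": -1},
  {"tx": 23, "ty": 163, "tz": 0, "rx": 0, "ry": 0, "rz": -0.63, "jaw": -1},
  {"tx": 28, "ty": 195, "tz": 0, "rx": 0, "ry": 0, "rz": -0.75, "jaw": -1},
  {"tx": 32, "ty": 222, "tz": 0, "rx": 0, "ry": 0, "rz": -0.86, "jaw": -1},
  {"tx": 34, "ty": 239, "tz": 0, "rx": 0, "ry": 0, "rz": -0.94, "jaw": -1},
  {"tx": 34.5, "ty": 245.5, "tz": 0, "rx": 0, "ry": 0, "rz": -0.97, "jaw": -1},
  {"tx": 34.5, "ty": 245.5, "tz": 0, "rx": 0, "ry": 0, "rz": -0.97, "jaw": -1},
  {"tx": 34.5, "ty": 245.5, "tz": 0, "rx": 0, "ry": 0, "rz": -0.97, "jaw": -1},
])

```text
time_s: 13.55
position: [0.4846, 0.2459, 0.1565]
tool_rot: [[0.363, 0.932, 0.002], [0.932, -0.363, -0.005], [-0.004, 0.004, -1.0]]
ft_force: [-0.1, 0.3, -1.4]
grip_width: 0.0483
```

```bash
python3 - <<'E'
from h import *
o=env.observe();print(o['position'],o['tool_rot'].round(4).tolist(),o['grip_width'],o['ft_force'])
d=shot('wrist','w9')
b=d['image'][:,:,::-1]; cv2.imwrite('pics/w9b.png',np.clip(cv2.resize(b,None,fx=1.4,fy=1.4)*1.5,0,255).astype(np.uint8))
E
```

```text
[0.4845724  0.24593356 0.15649918] [[0.3632, 0.9317, 0.0024], [0.9317, -0.3632, -0.0051], [-0.0039, 0.0042, -1.0]] 0.04829305909276499 [-0.0598769   0.2689574  -1.39528682]
```

View pics/w9b.png

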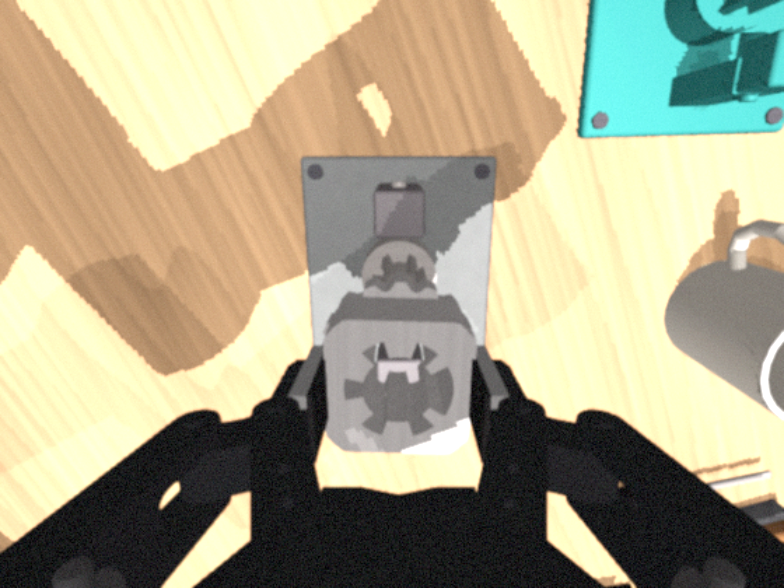

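The stand and cog share the image centre line (398), the base edge is level in the image, and both master features point right. Descending to just above the hub, then slowly.

Emit:
apply_moves([
  {"tx": 0.5, "ty": 0.3, "tz": -10, "rx": 0, "ry": 0, "rz": 0, "jaw": -1},
  {"tx": 0.5, "ty": 0.3, "tz": -28, "rx": 0, "ry": 0, "rz": 0, "jaw": -1},
  {"tx": 0.5, "ty": 0.3, "tz": -45, "rx": 0, "ry": 0, "rz": 0, "jaw": -1},
  {"tx": 0.5, "ty": 0.3, "tz": -56, "rx": 0, "ry": 0, "rz": 0, "jaw": -1},
  {"tx": 0.5, "ty": 0.3, "tz": -62, "rx": 0, "ry": 0, "rz": 0, "jaw": -1},
  {"tx": 0.5, "ty": 0.3, "tz": -65, "rx": 0, "ry": 0, "rz": 0, "jaw": -1},
  {"tx": 0.5, "ty": 0.3, "tz": -68, "rx": 0, "ry": 0, "rz": 0, "jaw": -1},
  {"tx": 0.5, "ty": 0.3, "tz": -70, "rx": 0, "ry": 0, "rz": 0, "jaw": -1},
  {"tx": 0.5, "ty": 0.3, "tz": -70, "rx": 0, "ry": 0, "rz": 0, "jaw": -1},
])

```text
time_s: 14.5
position: [0.4853, 0.2461, 0.087]
tool_rot: [[0.364, 0.932, 0.003], [0.932, -0.364, -0.005], [-0.003, 0.005, -1.0]]
ft_force: [0.5, -1.1, -1.6]
grip_width: 0.0484
```

```bash
python3 - <<'E'
from h import *
o=env.observe();print(o['position'],o['tool_rot'].round(4).tolist(),o['ft_force'],o['wrist_torque'])
d=shot('wrist','w10')
b=d['image'][:,:,::-1]; cv2.imwrite('pics/w10b.png',np.clip(cv2.resize(b,None,fx=1.4,fy=1.4)*1.7,0,255).astype(np.uint8))
E
```

```text
[0.48527284 0.2460954  0.08697964] [[0.3637, 0.9315, 0.0034], [0.9315, -0.3637, -0.0049], [-0.0033, 0.0049, -1.0]] [ 0.52775904 -1.07083789 -1.62512062] [ 0.02870228  0.04348565 -0.00991073]
```

View pics/w10b.png

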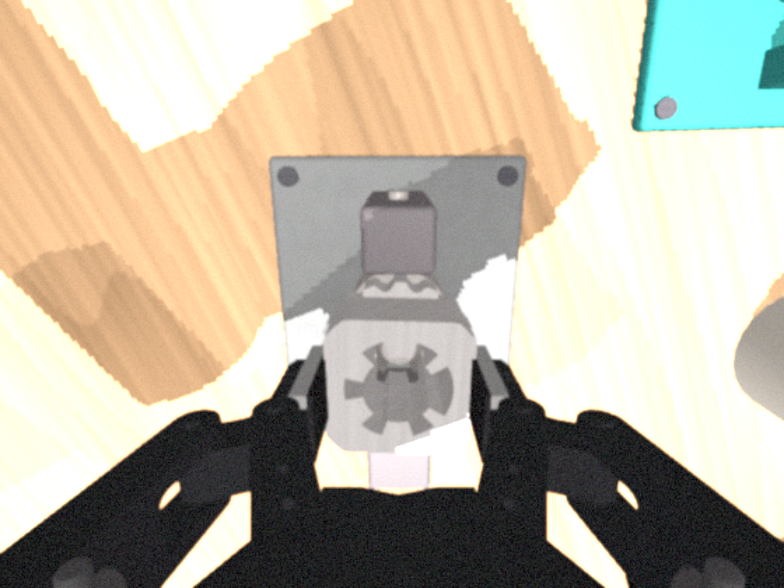

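The bore is over the taper with side force of only about 1 N. Going on slowly to the spline entry.

Emit:
apply_moves([
  {"tx": 0, "ty": 0, "tz": -1, "rx": 0, "ry": 0, "rz": 0, "jaw": -1},
  {"tx": 0, "ty": 0, "tz": -2, "rx": 0, "ry": 0, "rz": 0, "jaw": -1},
  {"tx": 0, "ty": 0, "tz": -3, "rx": 0, "ry": 0, "rz": 0, "jaw": -1},
  {"tx": 0, "ty": 0, "tz": -4, "rx": 0, "ry": 0, "rz": 0, "jaw": -1},
  {"tx": 0, "ty": 0, "tz": -5, "rx": 0, "ry": 0, "rz": 0, "jaw": -1},
  {"tx": 0, "ty": 0, "tz": -6, "rx": 0, "ry": 0, "rz": 0, "jaw": -1},
])

```text
time_s: 15.15
position: [0.4856, 0.2464, 0.0813]
tool_rot: [[0.364, 0.932, 0.004], [0.932, -0.364, -0.004], [-0.002, 0.006, -1.0]]
ft_force: [0.2, 3.7, 1.9]
grip_width: 0.0486
```

```bash
python3 - <<'E'
from h import *
o=env.observe();print(o['position'],o['tool_rot'].round(4).tolist(),o['ft_force'],o['wrist_torque'])
E
```

```text
[0.48557482 0.24643164 0.08126591] [[0.3637, 0.9315, 0.0044], [0.9315, -0.3637, -0.0041], [-0.0022, 0.0056, -1.0]] [0.21618912 3.72024237 1.88639817] [ 0.63059091 -0.07438521  0.05975672]
```

Emit:
apply_moves([
  {"tx": 0, "ty": 0.3, "tz": -1, "rx": 0, "ry": 0, "rz": 0, "jaw": -1},
  {"tx": 0, "ty": 0.5, "tz": -2, "rx": 0, "ry": 0, "rz": 0, "jaw": -1},
  {"tx": 0, "ty": 0.5, "tz": -3, "rx": 0, "ry": 0, "rz": 0, "jaw": -1},
  {"tx": 0, "ty": 0.5, "tz": -4, "rx": 0, "ry": 0, "rz": 0, "jaw": -1},
  {"tx": 0, "ty": 0.5, "tz": -5, "rx": 0, "ry": 0, "rz": 0, "jaw": -1},
])

```text
time_s: 15.65
position: [0.4859, 0.2468, 0.0768]
tool_rot: [[0.364, 0.931, 0.006], [0.932, -0.364, -0.004], [-0.002, 0.007, -1.0]]
ft_force: [-0.5, -0.2, 8.4]
grip_width: 0.0481
```

```bash
python3 - <<'E'
from h import *
o=env.observe();print(o['position'],o['tool_rot'].round(4).tolist(),o['ft_force'],o['wrist_torque'])
d=shot('wrist','w11')
b=d['image'][:,:,::-1]; cv2.imwrite('pics/w11b.png',np.clip(cv2.resize(b,None,fx=1.4,fy=1.4)*1.7,0,255).astype(np.uint8))
E
```

```text
[0.48591486 0.24681459 0.07680893] [[0.3637, 0.9315, 0.0055], [0.9315, -0.3637, -0.0042], [-0.0019, 0.0067, -1.0]] [-0.47148562 -0.17768788  8.35743837] [0.04034819 0.01384877 0.06366228]
```

View pics/w11b.png

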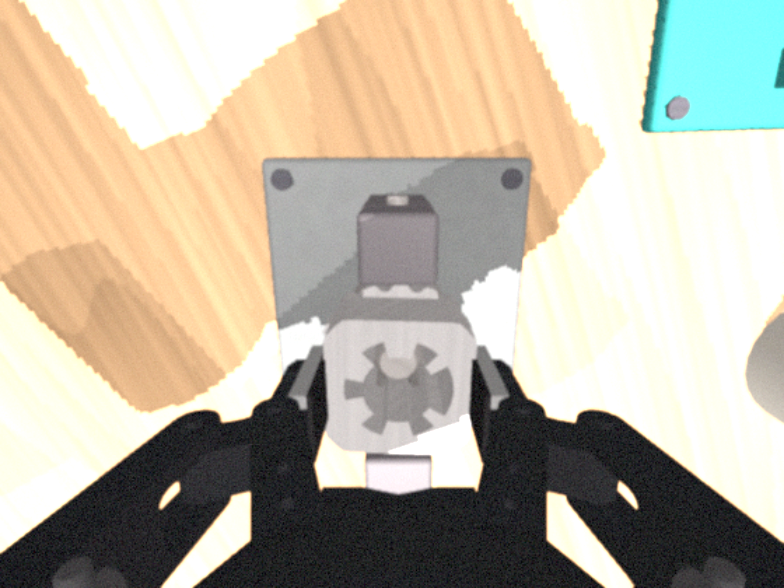

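The splines are engaged and the side forces are near 0. The 8 N is the catch slopes. Pushing on down.

Emit:
apply_moves([
  {"tx": 0, "ty": 0, "tz": -2, "rx": 0, "ry": 0, "rz": 0, "jaw": -1},
  {"tx": 0, "ty": 0, "tz": -4, "rx": 0, "ry": 0, "rz": 0, "jaw": -1},
  {"tx": 0, "ty": 0, "tz": -6, "rx": 0, "ry": 0, "rz": 0, "jaw": -1},
  {"tx": 0, "ty": 0, "tz": -8, "rx": 0, "ry": 0, "rz": 0, "jaw": -1},
  {"tx": 0, "ty": 0, "tz": -10, "rx": 0, "ry": 0, "rz": 0, "jaw": -1},
  {"tx": 0, "ty": 0, "tz": -12, "rx": 0, "ry": 0, "rz": 0, "jaw": -1},
])

```text
time_s: 16.3
position: [0.4857, 0.2467, 0.0643]
tool_rot: [[0.364, 0.932, 0.005], [0.932, -0.364, -0.004], [-0.002, 0.006, -1.0]]
ft_force: [-0.1, 0.6, 1.9]
grip_width: 0.0478
```

Emit:
apply_moves([
  {"tx": 0, "ty": 0, "tz": -2, "rx": 0, "ry": 0, "rz": 0, "jaw": -1},
  {"tx": 0, "ty": 0, "tz": -4, "rx": 0, "ry": 0, "rz": 0, "jaw": -1},
  {"tx": 0, "ty": 0, "tz": -6, "rx": 0, "ry": 0, "rz": 0, "jaw": -1},
  {"tx": 0, "ty": 0, "tz": -8, "rx": 0, "ry": 0, "rz": 0, "jaw": -1},
  {"tx": 0, "ty": 0, "tz": -9, "rx": 0, "ry": 0, "rz": 0, "jaw": -1},
  {"tx": 0, "ty": 0, "tz": -9, "rx": 0, "ry": 0, "rz": 0, "jaw": -1},
])

```text
time_s: 16.9
position: [0.4856, 0.2468, 0.0583]
tool_rot: [[0.363, 0.932, 0.007], [0.932, -0.363, -0.004], [-0.001, 0.008, -1.0]]
ft_force: [-9.9, -3.0, 32.6]
grip_width: 0.0485
```

```bash
python3 - <<'E'
from h import *
o=env.observe();print(o['position'],o['ft_force'],o['wrist_torque'])
d=shot('wrist','w12')
b=d['image'][:,:,::-1]; cv2.imwrite('pics/w12b.png',np.clip(cv2.resize(b,None,fx=1.4,fy=1.4)*1.7,0,255).astype(np.uint8))
E
```

```text
[0.48562976 0.24681833 0.05830726] [-9.8806703  -3.04982939 32.55627682] [-3.86300016e-01  1.95906519e+00 -5.52430399e-04]
```

View pics/w12b.png

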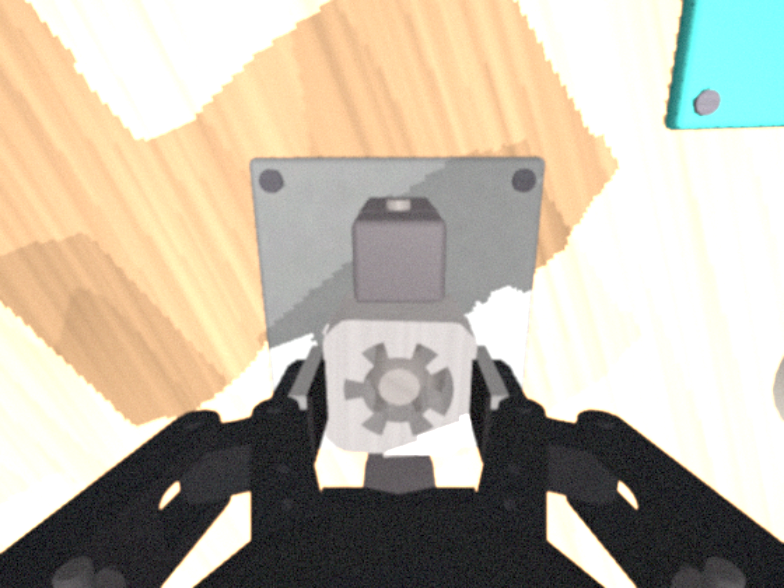

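Hard stop: force 32 N at TCP z 0.0583, which is shoulder 0.040 plus the grip height 0.018, so it is home. Relaxing, opening and backing off.

Emit:
apply_moves([
  {"tx": 0, "ty": 0, "tz": 0.5, "rx": 0, "ry": 0, "rz": 0, "jaw": -1},
  {"tx": 0, "ty": 0, "tz": 0.5, "rx": 0, "ry": 0, "rz": 0, "jaw": -1},
  {"tx": 0, "ty": 0, "tz": 0.5, "rx": 0, "ry": 0, "rz": 0, "jaw": 1},
  {"tx": 0, "ty": 0, "tz": 0.5, "rx": 0, "ry": 0, "rz": 0, "jaw": 1},
  {"tx": 0, "ty": 0, "tz": 0.5, "rx": 0, "ry": 0, "rz": 0, "jaw": 1},
  {"tx": 0, "ty": 0, "tz": 0.5, "rx": 0, "ry": 0, "rz": 0, "jaw": 1},
  {"tx": 0, "ty": 0, "tz": 10, "rx": 0, "ry": 0, "rz": 0, "jaw": 1},
  {"tx": 0, "ty": 0, "tz": 35, "rx": 0, "ry": 0, "rz": 0, "jaw": 1},
  {"tx": 0, "ty": 0, "tz": 75, "rx": 0, "ry": 0, "rz": 0, "jaw": 1},
  {"tx": 0, "ty": 0, "tz": 115, "rx": 0, "ry": 0, "rz": 0, "jaw": 1},
  {"tx": 0, "ty": 0, "tz": 135, "rx": 0, "ry": 0, "rz": 0, "jaw": 1},
  {"tx": 0, "ty": 0, "tz": 135, "rx": 0, "ry": 0, "rz": 0, "jaw": 1},
])

```text
time_s: 18.15
position: [0.4867, 0.2472, 0.197]
tool_rot: [[0.363, 0.932, 0.013], [0.932, -0.363, -0.002], [0.003, 0.013, -1.0]]
ft_force: [-0.9, 0.1, 0.3]
grip_width: 0.0855
```

```bash
python3 - <<'E'
from h import *
o=env.observe();print(o['position'],o['ft_force'],o['grip_width'])
d=shot('wrist','w13');s=shot('scene','s13');t=shot('top','t13')
b=d['image'][:,:,::-1][120:260,190:380]
cv2.imwrite('pics/w13b.png',np.clip((cv2.resize(b,None,fx=4,fy=4,interpolation=2)/255.)**.7*255,0,255).astype(np.uint8))
p=proj(s,[.4855,.2468,.05]);print(p)
u,v=p.astype(int);b=s['image'][v-35:v+35,u-45:u+45,::-1]
cv2.imwrite('pics/s13b.png',np.clip((cv2.resize(b,None,fx=8,fy=8,interpolation=2)/255.)**.6*255,0,255).astype(np.uint8))
E
```

```text
[0.48669503 0.24715943 0.19704208] [-0.85374548  0.08413962  0.31212303] 0.08545243835274437
[384.99873061 160.20272193]
```

View pics/w13b.png

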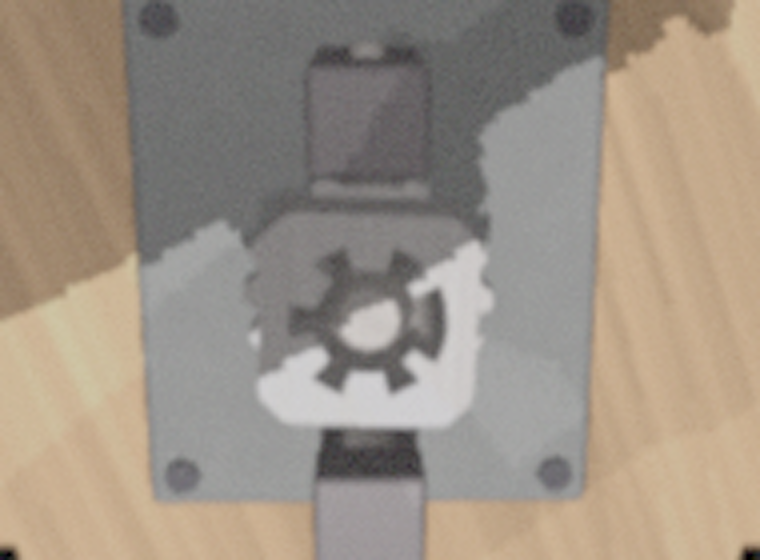

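View pics/s13b.png

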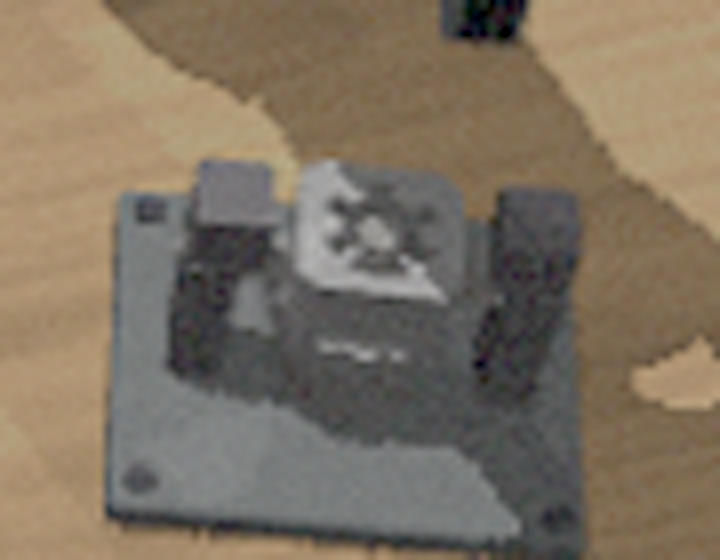

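View pics/t13.png

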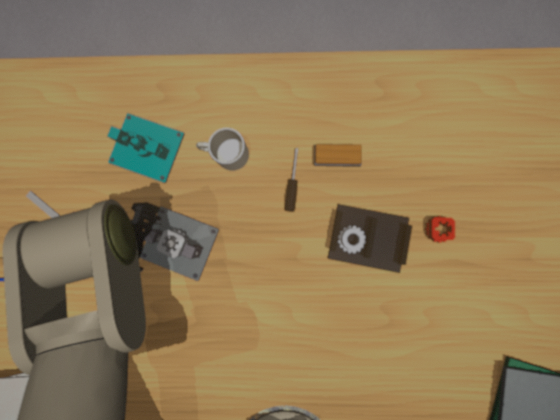

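The wrist view shows the cog seated with the wide spline in the wide groove at (430,320). In the top view everything else is where it was. Next I put the camera straight above the hub to check both catches.

Emit:
apply_moves([
  {"tx": -10, "ty": -25, "tz": 0, "rx": 0, "ry": 0, "rz": 0, "jaw": 1},
  {"tx": -20, "ty": -50, "tz": 0, "rx": 0, "ry": 0, "rz": 0, "jaw": 1},
  {"tx": -27, "ty": -68, "tz": 0, "rx": 0, "ry": 0, "rz": 0, "jaw": 1},
  {"tx": -27, "ty": -68, "tz": 0, "rx": 0, "ry": 0, "rz": 0, "jaw": 1},
  {"tx": -27, "ty": -68, "tz": 0, "rx": 0, "ry": 0, "rz": 0, "jaw": 1},
])

```text
time_s: 18.8
position: [0.4581, 0.1788, 0.1919]
tool_rot: [[0.364, 0.931, 0.004], [0.931, -0.364, -0.004], [-0.003, 0.005, -1.0]]
ft_force: [-0.4, -0.1, -0.3]
grip_width: 0.0852
```

```bash
python3 - <<'E'
from h import *
d=shot('wrist','w14');s=load('s13')
H=np.array([.4855,.2465]);a=np.radians(-21.3);ex=np.array([np.cos(a),np.sin(a)]);ey=np.array([-np.sin(a),np.cos(a)])
for sg in (1,-1):
  for off,z in ((27.5,.0535),(27.5,.056),(33.5,.066),(34,.088),(25,.076)): print(sg,off,z,((proj(d,np.r_[H+sg*off/1000*ey,z])-[220,30])*5).round(0))
b=d['image'][:,:,::-1][30:190,220:350]
cv2.imwrite('pics/w14b.png',np.clip((cv2.resize(b,None,fx=5,fy=5,interpolation=2)[150:750]/255.)**.6*255,0,255).astype(np.uint8))
print('(view rows are minus 150)')
E
```

```text
1 27.5 0.0535 [324. 257.]
1 27.5 0.056 [324. 256.]
1 33.5 0.066 [325. 210.]
1 34 0.088 [326. 187.]
1 25 0.076 [325. 260.]
-1 27.5 0.0535 [324. 577.]
-1 27.5 0.056 [324. 578.]
-1 33.5 0.066 [324. 618.]
-1 34 0.088 [325. 638.]
-1 25 0.076 [325. 575.]
(view rows are minus 150)
```

View pics/w14b.png

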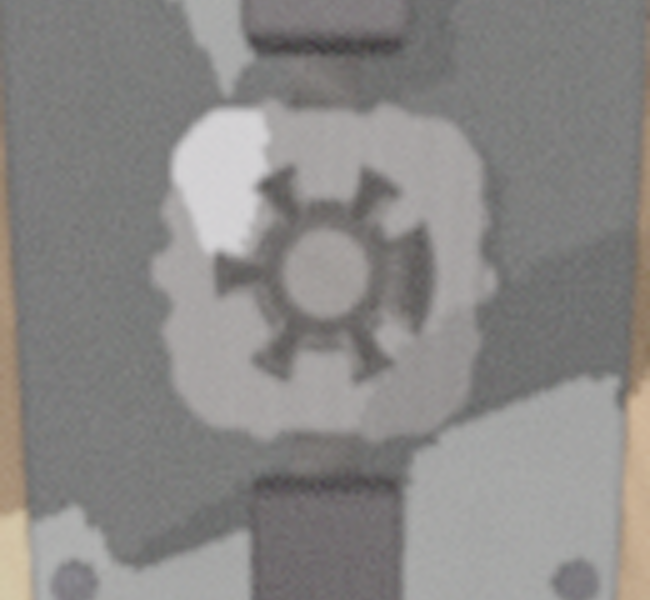

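Straight-down view: both catch noses, at (330,75) and (325,450), reach from their posts to the boss and cover the rim teeth, which show only to either side. The cog is centred with the wide spline in the wide groove at right. Handing in.

```bash
python3 - <<'E'
from h import *
print(env.close_job())
E
```

```text
the job is handed in; nothing more can be done
None
```

I put the square-boss cog on the grey stand's hub and handed the job in at about 19 s on the robot's clock. I lifted it from the tray by one pair of flats, set it flat on the desk and let go. Then I regripped it by the other pair, turned it and pushed it down.

- **Fully home:** it met a hard stop at 33 N, with the tool at z = 0.0583. That matches the shoulder plus the grip height. About 8 N was needed on the catch slopes.
- **Fit and catches:** after letting go, the view from above shows the wide spline in the wide groove and both catch noses out over the toothed rim. I judged the catches from that picture only, as the state gives no reading for them.
- **Other objects:** the last top view shows the other wheel, screwdriver, eraser, mug, red look-alike and turquoise stand where they were. The gripper ended clear above the stand.
- **Disagreements:** the wrist camera read about 1.2 mm off along one tool axis, and I corrected for it. However, the cog settled at about (0.4856, 0.2468), which is the uncorrected hub reading, so the splines pulled it about 1 mm. The first move call was refused because its rows lacked some keys, and nothing moved.

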